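# Lever open the relay housing with the pry tool

### The job

The yellow-handled pry tool has slid under the low shelf: draw it out by its blade, lay it on the open bench wholly clear of the shelf and let go, then take it again by the handle. Push the blade into the notch in the front of the black relay housing, lever the grey cover up with it and swing the cover back until it stands upright or beyond, keeping the gripper itself off the cover until it is ajar by a good finger's width. Finally lay the tool flat in the shallow green-lined tray without dropping it, leaving the cover standing open and the two loose black sockets where they are.

Things in the scene. Friction and masses are not known exactly. Their poses are not given: they have to be found in the camera images.
- tool_handle (a point): Centre, half-way up, of the pry tool's yellow handle: 100 long, 16 wide, 22 high, lying flat. x axis along the tool to the blade, z up. Steel blade 75 long from the handle's front at mid-height (11 above the bench): first 35 are 16 wide, 5 thick, last 40 are 14 wide, 2.4 thick. Rigid, about 50 g. At the start only the blade and the front 5 to 15 mm of the handle stick out of the shelf.
- tool_tip (a point): The end of the pry tool's blade, 125 mm ahead of the handle centre; same axes.
- rack: Low grey riser shelf, fixed; origin on the bench under its centre, open front to its -x. Board 160 deep (x -80 to 80), 220 wide (y), underside 35 and top 45 above the bench, side panels at y = -107 and 107. A blue bin and a carton on it reach 105 above the bench, set back 55 from the front edge.
- case: Black relay housing fixed on an aluminium block; origin on the bench under its centre, front to its -x, z up. Block 130 (x) by 170 (y), top at 30. Housing 110 (x -55 to 55) by 140 (y), rim 80 above the bench, walls 4 thick, hollow but for a terminal strip up to 51 above the bench.
- notch (a point): Centre of the pry notch, on the outside of the housing's front wall (case x = -55, y = 0, 76.5 above the bench): a gap 36 wide (y) and 7 high (73 to 80 above the bench) through the front wall, right under the cover's front edge. Axes as the case: the blade goes in along +x.
- cover (a joint): Angle of the grey cover, rad: 0 shut, 1.57 upright, stop at 2.0. Plate 110 (x) by 140 (y) by 5, 70 g, underside on the rim 80 above the bench, front edge flush with the front wall. Hinge line along the case's y at case x = 55, z = 80. Stiff hinge: takes about 0.15 N m plus its weight to turn and stays where it is left.
- cover_edge (a point): Middle of the cover's front lower edge, 110 mm from the hinge line. Yellow mark on top of it.
- tray: Tool tray of brown board with a green floor, fixed; origin on the bench under its centre. 250 (x) by 140 (y), walls 4 thick and 22 high, floor top 4 above the bench. z up.
- socket_a_c (a point): Centre of a loose black relay socket, 84 by 36 by 22; leave it.
- socket_b_c (a point): Centre of another loose black relay socket, same size; leave it.
Mind the look-alikes: they are no part of the job. Of the things like the part that bears tool_handle, leave any that is pink; of the rest the smaller one is meant.

How it is judged:
On the way, in this order (a step that is already met when the one before it is completed fails the run):
1. the tool has been drawn out and lies on the bench, let go, its handle centre at least 40 mm in front of the shelf's front edge (x of tool_handle in the frame of rack below -0.12 m and height (world z) of tool_handle below 0.02 m and linear speed of pry_tool below 0.02 m/s and contact force between the fingers and pry_tool below 0.05 N), for 0.2 s.
2. the blade prises the cover ajar (0.12 rad or more), with the tool held by its handle (value of joint cover above 0.12 rad and contact force between pry_tool and cover above 0.3 N and distance between the grasp point and tool_handle below 0.06 m), for 0.05 s.
At the end, for the whole second after the job is handed in: The cover stands open at 1.3 rad or more and still, and the pry tool lies flat (within 7 degrees) on the floor of the tray, whole within its walls, at rest and let go (value of joint cover above 1.3 rad and x of tool_handle in the frame of tray between -0.12 and 0.12 m and x of tool_tip in the frame of tray between -0.125 and 0.125 m and y of tool_handle in the frame of tray between -0.07 and 0.07 m and y of tool_tip in the frame of tray between -0.07 and 0.07 m and height (world z) of tool_handle below 0.022 m and angle between tool_handle's own x axis and vertical between 1.45 and 1.69 rad and linear speed of pry_tool below 0.02 m/s and contact force between the fingers and pry_tool below 0.05 N and velocity of joint cover below 0.05 rad/s); the robot touches nothing.
It fails at once if the gripper or arm touches the cover (over 1 N) before it is 0.12 rad ajar (value of joint cover below 0.12 rad and contact force between any of the fingers, the arm and cover above 1 N).
It fails at once if the tool is dropped (falls unheld faster than 0.7 m/s, some 25 mm of fall) (contact force between the fingers and pry_tool below 0.05 N and linear speed of pry_tool above 0.7 m/s).
It fails at once if a loose socket is moved more than 30 mm (distance of any of socket_a_c, socket_b_c from where it was at the start of the episode above 0.03 m).
It also fails if it takes over 54 s, if anything falls off the work surface, if the arm or the gripper's body presses on something with over 40 N, if the wrist force passes 120 N, or if a joint passes its speed limit or range.

### The arm

A 6-joint arm with a two-finger parallel gripper is mounted at the origin on the work surface. World frame = base frame: x ahead of the robot, y to its left, z up, the work surface at z = 0. Lengths are in m, angles in rad, forces in N, time in s.
With the tool pointing down it reaches from about 0.3 to 0.85 m from the base axis. Payload 5.4 kg.
Tool frame: the origin (TCP) lies at the very end of the fingers, on their centre line; the grasp point (between the pads) lies bot.tcp_to_grasp behind it (bot.tcp_to_grasp is the distance from the TCP to the grasp point, in m); y points along the fingers, z is the direction in which the jaws open and shut, and the axes are right-handed (so a half turn about y gives the same grasp; the last joint's range is limited). The gripper opens to 85 mm and grips with 20 to 120 N. Pads are 22 mm wide; open, the fingers measure 114 mm over their backs; the gripper's body (76 mm by 85 mm) begins 54 mm behind the grasp point. The pads swing forward as they close: fully open they stand 13 mm farther back than shut.
Start: joints at [1.044, 0.158, 1.597, -0, 1.386, -0.21], TCP at [0.179, 0.546, 0.231] pointing down, gripper open.
Joint ranges: [-2.91, 2.91], [-0.94, 2.29], [0.18, 2.7], [-1.29, 4.43], [0.17, 2.64], [-3, 3]. Speed limits (rad/s): [2.57, 2.57, 3.14, 3.14, 3.14, 3.14].

### API

Orientations are given as a unit quaternion [x, y, z, w].
In Python, from rig import bot gives the robot as it stands. The module is installed in compiled form; this text tells all that it offers.
- The arm moves only by the tool jog_arm, never from a script. Its argument "motion" is text: rows parted by semicolons, each of 4 numbers parted by spaces: the shift along the tool's x, y, z in m, then the turn about the tool's y in rad. A call has 1 to 10 rows; each row shifts and turns the commanded pose from where the row before left it, along the tool's axes as they then stand; what a row does not reach is not made up. A row lasts 1/8 s, in which the tool goes at most 62.5 mm and 10.7 degrees, less where a joint would pass 70% of its speed; a pose out of reach is approached as far as the arm can. A call is refused whole if a number of a shift passes 0.0625 or a number of a turn 0.188, either way. A call with a gripper value outside its range is refused whole. "claw" is the gripper's target within -1 to 1 (shut at 1, half-way at 0, fully open at -1), set as the call begins (left out, the last holds). The fingers move at their own pace and stop on an object; "newtons" is the grip in N (left out, the last holds). Time passes only in rows, so rows that do not move let the fingers close. It gives the time, the measured TCP pose, the force and the opening at its end, in the units of the state.
- bot.get_state(): the state, without advancing time (a new reading comes with each control period).
- bot.get_image(name): name is "side" or "top" or "wrist"; returns a dict with "img" (420x560x3 uint8, red, green, blue), "depth" (420x560 float32, m along the optical axis (not along the pixel's ray), 0 where there is no reading), "fx", "fy", "cx", "cy" (pixels), "R" (3x3) and "t" (3): a world point X has camera coordinates R X + t. Camera axes: x right, y down, z forward; pixel columns grow to the right and rows downward; lengths in m; the calibration is good to about 2 mm. A picture is of the moment at which its call begins.
- bot.sign_off(): hands the job in, once; it reports no verdict.
The state is a dict: "time_s": time; "joint_positions": joint angles; "qd": joint speeds; "joint_efforts": joint torques, N m; "position": TCP position; "tcp_rot": TCP orientation; "ft_force": force on the tool from outside, world axes, zero at the start; "wrist_torque": the same for the moment, N m; "gripper_width": finger opening in m.
Only numpy, scipy, OpenCV 4.12 (cv2) and the standard library are available. Lean on these libraries where they do the work, as an engineer would, in place of code of your own. Each camera call takes 0.05 s, during which the arm holds its last target.

## Working session

There is one attempt and no reset: what is moved stays moved. The work goes in short steps, Python scripts to look and compute and a tool call to move; the robot and the scene stay as the last step left them, time stands still between calls to the robot, and variables do not carry over. Pictures are saved under pics/ and viewed, and the job is handed in when it is done.

Besides the shell and the picture viewer there is one more tool, called after "Emit:" as a command line: name --argument value ..., lists and objects as JSON in quotes. jog_arm: Moves the arm, as the interface text tells. Its arguments: {"type":"object","properties":{"motion":{"type":"string"},"claw":{"type":"number"},"newtons":{"type":"number"}},"required":["motion"]}

```bash
mkdir -p pics
cat > h.py <<'E'
import numpy as np, cv2
from rig import bot
from scipy.spatial.transform import Rotation as Rn
def snap(name,fn):
    d=bot.get_image(name); cv2.imwrite('pics/'+fn+'.png',cv2.cvtColor(d['img'],cv2.COLOR_RGB2BGR))
    np.savez('pics/'+fn+'.npz',**d); return d
def load(fn): return dict(np.load('pics/'+fn+'.npz'))
def ray(d,u,v):
    R=d['R'];t=d['t']; c=-R.T@t
    return c,R.T@np.array([(u-d['cx'])/d['fx'],(v-d['cy'])/d['fy'],1.])
def onz(d,u,v,z):
    c,r=ray(d,u,v); return c+r*(z-c[2])/r[2]
def dep(d,u,v):
    c,r=ray(d,u,v); return c+r*d['depth'][int(v),int(u)]
def proj(d,X):
    p=d['R']@np.array(X)+d['t']; return p[0]/p[2]*d['fx']+d['cx'],p[1]/p[2]*d['fy']+d['cy']
E
python3 - <<'E'
from h import *
for n in ['top','side','wrist']:
    d=snap(n,n+'0'); print(n,d['fx'],-d['R'].T@d['t'],d['R'].round(3).tolist())
print(bot.get_state(),bot.tcp_to_grasp)
E
```

```text
top 443.10724415220744 [0.35126852 0.02118492 1.03888495] [[0.012, -1.0, 0.015], [-0.985, -0.014, -0.171], [0.171, -0.013, -0.985]]
side 379.8686548528229 [ 0.09277625 -0.58583968  0.63316501] [[0.829, -0.56, 0.017], [-0.322, -0.501, -0.803], [0.458, 0.66, -0.595]]
wrist 375.9616121019196 [0.10277913 0.57095123 0.37364104] [[0.31, 0.951, -0.002], [0.903, -0.294, 0.312], [0.296, -0.099, -0.95]]
{'time_s': 0.15, 'joint_positions': array([ 1.04387258e+00,  1.58891349e-01,  1.59794155e+00, -4.11318281e-06,
        1.38619325e+00, -2.10103946e-01]), 'qd': array([ 0.00037957, -0.00222866, -0.00450533,  0.00075284,  0.00012222,
       -0.00204772]), 'joint_efforts': array([ 3.93095597e-04, -3.96375525e+01, -3.31785393e+01, -2.80865843e-04,
        5.39431436e-03,  3.15133839e-06]), 'position': array([0.17892628, 0.54596907, 0.23055106]), 'tcp_rot': array([ 0.69872653, -0.11172578,  0.1113633 , -0.69777991]), 'ft_force': array([-0.22477809, -0.24470077, -0.03689248]), 'wrist_torque': array([-0.01771981,  0.05058032,  0.02439392]), 'gripper_width': 0.08522986125018371} 0.0187
```

View pics/top0.png

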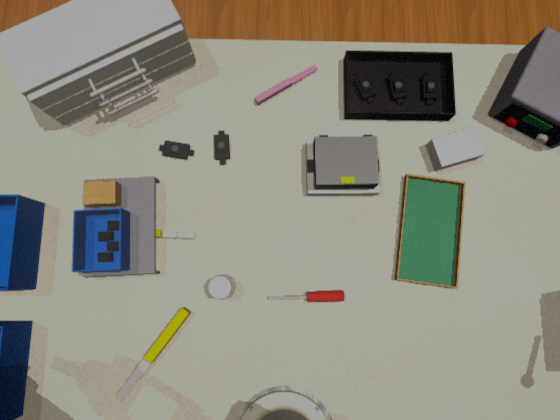

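View pics/side0.png

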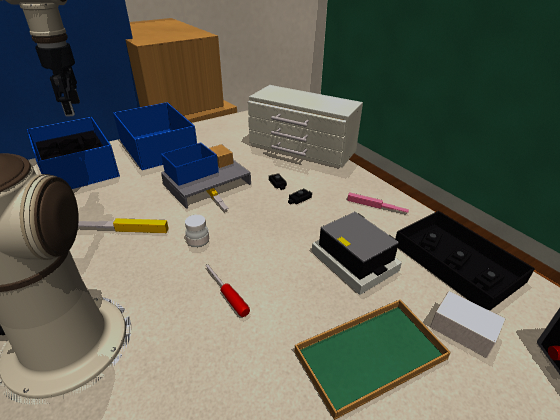

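View pics/wrist0.png

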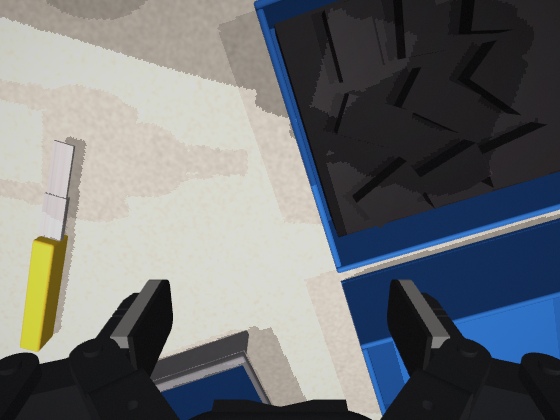

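Run:
```python
from h import *
d=load('top0'); im=cv2.cvtColor(d['img'],cv2.COLOR_RGB2BGR)
a=cv2.resize(im[165:295,65:225],None,fx=5,fy=5,interpolation=cv2.INTER_CUBIC)[:, :]
b=cv2.resize(im[120:300,290:480],None,fx=4,fy=4,interpolation=cv2.INTER_CUBIC)
cv2.imwrite('pics/c1.png',cv2.resize(a,(736,598)));cv2.imwrite('pics/c2.png',cv2.resize(b,(633,600)))
hsv=cv2.cvtColor(im,cv2.COLOR_BGR2HSV)
m=cv2.inRange(hsv,(22,150,100),(35,255,255))
n,l,st,ce=cv2.connectedComponentsWithStats(m)
for i in range(1,n):
    if st[i][4]>10: print('yellow',st[i],ce[i].round(1), dep(d,*ce[i].round()).round(3))
m=cv2.inRange(hsv,(60,100,40),(90,255,255)); 
for c in cv2.findContours(m,0,2)[0]:
    if cv2.contourArea(c)>1000:
        r=cv2.minAreaRect(c); bx=cv2.boxPoints(r); print('tray',[onz(d,*p,.004).round(3).tolist() for p in bx],onz(d,*r[0],.004))
```

```text
yellow [341 177  13   6  76] [347.1 179.6] [ 0.566 -0.133  0.085]
yellow [156 230   6   7  36] [158.1 233. ] [0.449 0.292 0.023]
yellow [144 308  46  55 645] [166.3 335.1] [0.225 0.26  0.031]
tray [[0.351, -0.262, 0.004], [0.591, -0.293, 0.004], [0.58, -0.421, 0.004], [0.341, -0.385, 0.004]] [ 0.46321118 -0.34033307  0.004     ]
```

View pics/c1.png

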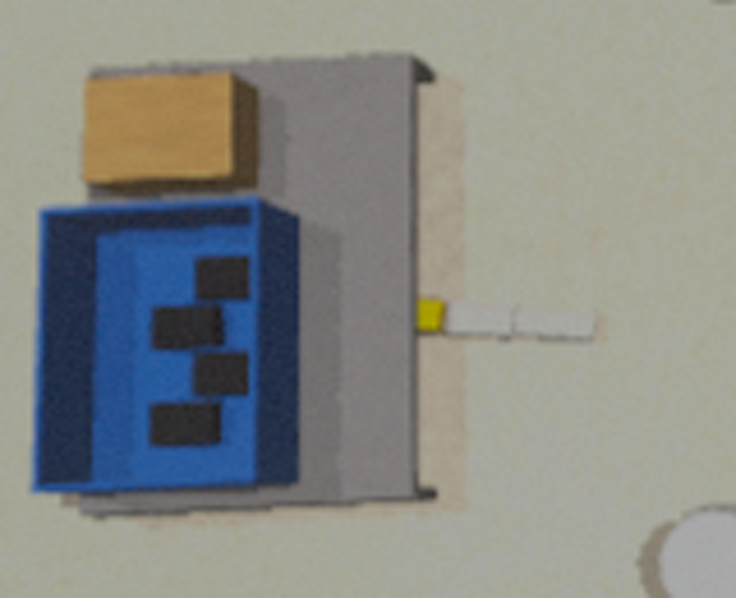

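View pics/c2.png

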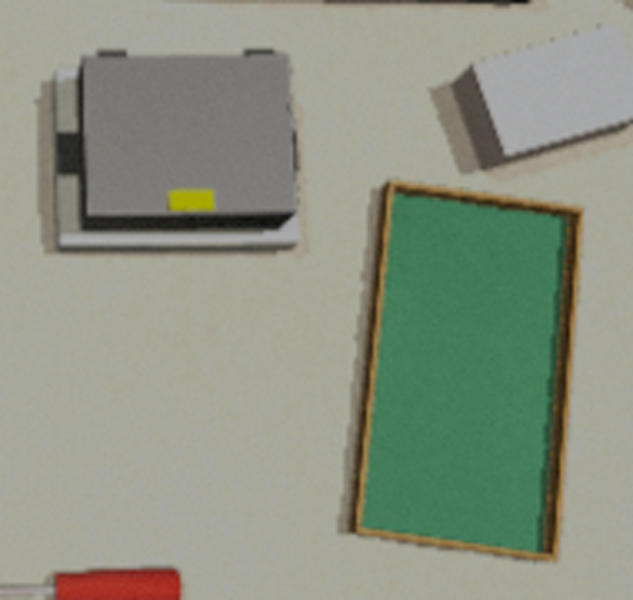

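Run:
```python
from h import *
d=load('top0')
k=4.6;P=lambda x,y:(65+x/k,165+y/k)
for n,p,z in [('tip',P(594,324),.011),('step',P(514,321),.0115),('hfront',P(443,318),.016),('rackL',P(414,56),.045),('rackR',P(416,497),.045)]: print(n,p,onz(d,*p,z).round(4))
k=3.332;P=lambda x,y:(290+x/k,120+y/k)
for n,p,z in [('c1',P(84,57),.085),('c2',P(290,55),.085),('c3',P(296,212),.085),('c4',P(83,215),.085),('mark',(347.1,179.6),.085)]: print(n,p,onz(d,*p,z).round(4))
# check depth
for u in range(165,196,4): print(u,dep(d,u,235).round(3))
for p in [(330,150),(345,165),(365,150)]: print(dep(d,*p).round(3))
```

```text
tip (194.13043478260872, 235.43478260869566) [0.4458 0.2119 0.011 ]
step (176.73913043478262, 234.7826086956522) [0.4468 0.252  0.0115]
hfront (161.30434782608697, 234.1304347826087) [0.4474 0.2865 0.016 ]
rackL (155.0, 177.17391304347825) [0.5749 0.301  0.045 ]
rackR (155.43478260869566, 273.04347826086956) [0.3586 0.2868 0.045 ]
c1 (315.21008403361344, 137.10684273709484) [ 0.6635 -0.0625  0.085 ]
c2 (377.03481392557023, 136.50660264105642) [ 0.6672 -0.2017  0.085 ]
c3 (378.8355342136855, 183.62545018007202) [ 0.5589 -0.2031  0.085 ]
c4 (314.90996398559423, 184.52581032412965) [ 0.5547 -0.0618  0.085 ]
mark (347.1, 179.6) [ 0.5669 -0.133   0.085 ]
165 [0.446 0.278 0.015]
169 [0.446 0.269 0.014]
173 [0.446 0.261 0.011]
177 [0.446 0.251 0.013]
181 [0.446 0.242 0.012]
185 [0.446 0.233 0.012]
189 [0.447 0.224 0.011]
193 [0.447 0.215 0.008]
[ 0.634 -0.096  0.084]
[ 0.6   -0.128  0.087]
[ 0.636 -0.174  0.084]
```

```bash
cat >> h.py <<'E'
def st():
    s=bot.get_state(); R=Rn.from_quat(s['tcp_rot']).as_matrix()
    return s,R
def plan(target,yawz=None):
    """shift in tool axes to reach the target TCP; yawz: wanted world heading of tool z axis"""
    s,R=st(); dw=np.array(target)-s['position']
    print('t',s['time_s'].__round__(2),'tcp',s['position'].round(4),'q',s['joint_positions'].round(2),'F',s['ft_force'].round(2),'w',round(float(s['gripper_width']),4))
    print('x',R[:,0].round(3),'y',R[:,1].round(3),'z',R[:,2].round(3))
    print('shift now-axes',(R.T@dw).round(4))
    if yawz is not None:
        h=np.arctan2(R[1,2],R[0,2]); t=(h-yawz+np.pi)%(2*np.pi)-np.pi   # turn about y(down) = -world yaw
        print('turn',round(t,4)); R2=R@Rn.from_rotvec([0,t,0]).as_matrix(); print('shift after turn',(R2.T@dw).round(4), 'z2',R2[:,2].round(3))
E
python3 - <<'E'
from h import *
plan([.4465,.250,.004],np.pi); plan([.4465,.250,.004],0)
E
```

```text
t 0.15 tcp [0.1789 0.546  0.2306] q [ 1.04  0.16  1.6  -0.    1.39 -0.21] F [-0.22 -0.24 -0.04] w 0.0852
x [ 0.95  -0.312 -0.   ] y [-0.001 -0.001 -1.   ] z [ 0.312  0.95  -0.001]
shift now-axes [ 0.3465  0.2267 -0.1976]
turn -1.8876
shift after turn [-0.2957  0.2267 -0.2677] z2 [-1.     0.     0.001]
t 0.15 tcp [0.1789 0.546  0.2306] q [ 1.04  0.16  1.6  -0.    1.39 -0.21] F [-0.22 -0.24 -0.04] w 0.0852
x [ 0.95  -0.312 -0.   ] y [-0.001 -0.001 -1.   ] z [ 0.312  0.95  -0.001]
shift now-axes [ 0.3465  0.2267 -0.1976]
turn 1.254
shift after turn [0.2957 0.2267 0.2677] z2 [ 1.    -0.    -0.001]
```

Emit:
jog_arm --motion "0 0 0 0.179;0 0 0 0.179;0 0 0 0.179;0 0 0 0.179;0 0 0 0.179;0 0 0 0.179;0 0 0 0.180;0.044 0 0.038 0;0.044 0 0.038 0;0.044 0 0.038 0" --claw -0.2 --newtons 60

```text
time_s: 1.4
position: [0.2938, 0.4129, 0.231]
tcp_rot: [0.5, -0.5, 0.5, -0.5]
ft_force: [0.1, -0.1, 1.2]
gripper_width: 0.0512
```

Emit:
jog_arm --motion "0.044 0 0.038 0;0.044 0 0.038 0;0.044 0 0.038 0;0.044 0 0.038 0;0 0.04 0 0;0 0.04 0 0;0 0.04 0 0;0 0 0 0"

```text
time_s: 2.4
position: [0.4421, 0.2375, 0.108]
tcp_rot: [0.502, -0.501, 0.499, -0.497]
ft_force: [-0.0, 1.2, -0.4]
gripper_width: 0.051
```

Run:
```python
from h import *
plan([.4465,.235,.004],0); snap('wrist','w1'); snap('side','s1')
```

```text
t 2.4 tcp [0.4421 0.2375 0.108 ] q [ 0.25  0.11  1.91 -0.    1.13  0.25] F [-0.02  1.15 -0.35] w 0.051
x [-0.    -1.     0.002] y [-0.008 -0.002 -1.   ] z [ 1.    -0.    -0.008]
shift now-axes [0.0023 0.104  0.0052]
turn -0.0001
shift after turn [0.0023 0.104  0.0052] z2 [ 1.     0.    -0.008]
```

View pics/w1.png

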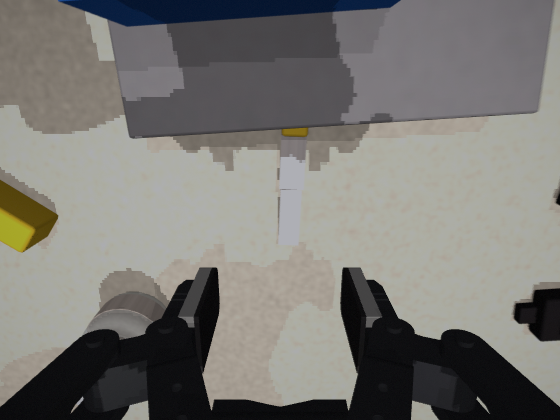

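Run:
```python
from h import *
d=load('w1')
for p,z in [((289,243),.012),((279,243),.012),((299,243),.012),((289,188),.0122),((292,136),.014),((294,130),.022),((133,137),.045),((537,112),.045)]: print(p,onz(d,*p,z).round(4))
```

```text
(289, 243) [0.448  0.2135 0.012 ]
(279, 243) [0.4411 0.2135 0.012 ]
(299, 243) [0.4549 0.2135 0.012 ]
(289, 188) [0.4477 0.2529 0.0122]
(292, 136) [0.4492 0.2869 0.014 ]
(294, 130) [0.4502 0.2916 0.022 ]
(133, 137) [0.3618 0.2903 0.045 ]
(537, 112) [0.578  0.3038 0.045 ]
```

Emit:
jog_arm --motion "0 0.04 0.005 0;0 0.04 0 0;0 0.018 0 0;0 0.006 0 0;0 0 0 0;0 0 0 0"

```text
time_s: 3.25
position: [0.4515, 0.2388, 0.0089]
tcp_rot: [-0.499, 0.499, -0.501, 0.501]
ft_force: [0.3, 0.6, 0.2]
gripper_width: 0.0513
```

Emit:
jog_arm --motion "0 0 0 0;0 0 0 0;0 0 0 0;0 0 0 0;0 0 0 0" --claw 1 --newtons 50

```text
time_s: 3.88
position: [0.4503, 0.2384, 0.0074]
tcp_rot: [-0.5, 0.5, -0.5, 0.5]
ft_force: [0.5, -0.9, 1.0]
gripper_width: 0.011
```

Emit:
jog_arm --motion "0 0 0 0;0 0 0 0"

```text
time_s: 4.12
position: [0.4503, 0.2384, 0.0074]
tcp_rot: [0.5, -0.5, 0.5, -0.5]
ft_force: [0.8, -0.5, 1.7]
gripper_width: 0.0112
```

Run:
```python
from h import *
plan([.4465,.235,.004],0); snap('wrist','w2'); d=snap('side','s2')
im=cv2.imread('pics/s2.png'); cv2.imwrite('pics/s2c.png',cv2.resize(im[120:260,140:280],None,fx=4,fy=4))
```

```text
t 4.12 tcp [0.4503 0.2384 0.0074] q [0.25 0.3  1.93 0.   0.92 0.25] F [ 0.78 -0.48  1.68] w 0.0112
x [-0. -1. -0.] y [ 0.  0. -1.] z [ 1. -0.  0.]
shift now-axes [ 0.0034  0.0034 -0.0038]
turn -0.0001
shift after turn [ 0.0034  0.0034 -0.0038] z2 [1. 0. 0.]
```

View pics/w2.png

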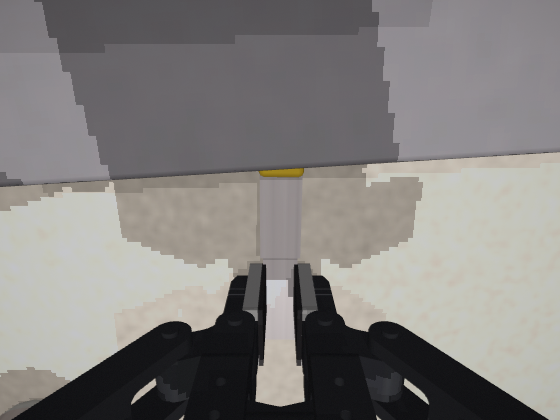

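View pics/s2c.png

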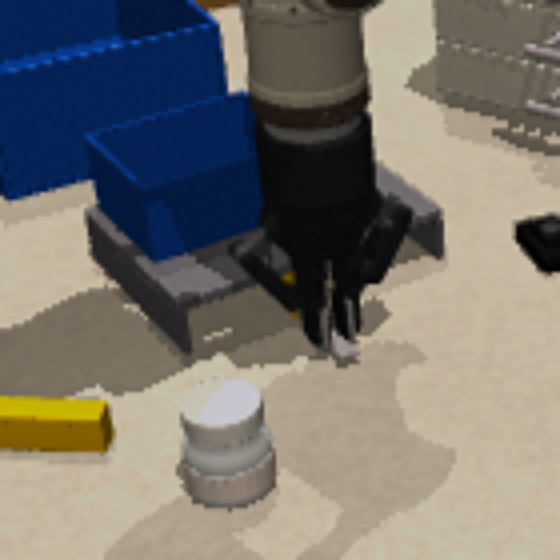

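Emit:
jog_arm --motion "0.01 0 0 0;0.02 0 0 0;0.02 0 0 0;0 0 0 0"

```text
time_s: 4.72
position: [0.4499, 0.187, 0.0072]
tcp_rot: [-0.5, 0.5, -0.5, 0.499]
ft_force: [0.4, -1.1, 3.1]
gripper_width: 0.0108
```

Run:
```python
from h import *
plan([.45,.068,.0074],0); snap('wrist','w3')
```

```text
t 4.72 tcp [0.4499 0.187  0.0072] q [ 0.15  0.25  1.99 -0.    0.9   0.15] F [ 0.44 -1.1   3.14] w 0.0108
x [-0.002 -1.     0.001] y [-0.001 -0.001 -1.   ] z [ 1.    -0.002 -0.001]
shift now-axes [ 1.19e-01 -1.00e-04  3.00e-04]
turn -0.0019
shift after turn [ 1.19e-01 -1.00e-04  1.00e-04] z2 [ 1.     0.    -0.001]
```

View pics/w3.png

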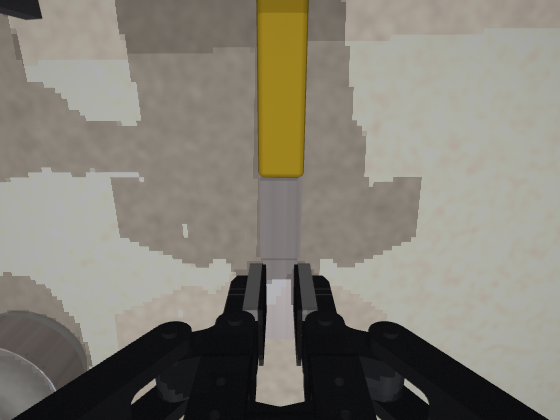

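Emit:
jog_arm --motion "0.025 0 0 0;0.03 0 0 0;0.03 0 0 0;0.025 0 0 0;0.01 0 0 0;0 0 0 0;0 0 0 0"

```text
time_s: 5.65
position: [0.4503, 0.069, 0.0073]
tcp_rot: [-0.5, 0.5, -0.5, 0.5]
ft_force: [0.5, -1.8, 1.9]
gripper_width: 0.0111
```

Emit:
jog_arm --motion "0 0 0 0;0 0 0 0;0 0 0 0;0 0 0 0;0 0 0 0;0 -0.06 0 0;0 -0.06 0 0;0 0 0 0" --claw -0.2

```text
time_s: 6.65
position: [0.4543, 0.0679, 0.1327]
tcp_rot: [0.498, -0.497, 0.503, -0.503]
ft_force: [-0.0, -0.3, -0.2]
gripper_width: 0.051
```

Run:
```python
from h import *
plan([.45,.165,.004],0); snap('wrist','w4'); snap('top','t4')
```

```text
t 6.65 tcp [0.4543 0.0679 0.1327] q [-0.12 -0.05  2.02  0.    1.16 -0.12] F [-0.03 -0.27 -0.21] w 0.051
x [ 0.    -1.     0.001] y [ 0.011 -0.001 -1.   ] z [1.    0.    0.011]
shift now-axes [-0.0972  0.1286 -0.0057]
turn 0.0001
shift after turn [-0.0972  0.1286 -0.0057] z2 [ 1.    -0.     0.011]
```

View pics/w4.png

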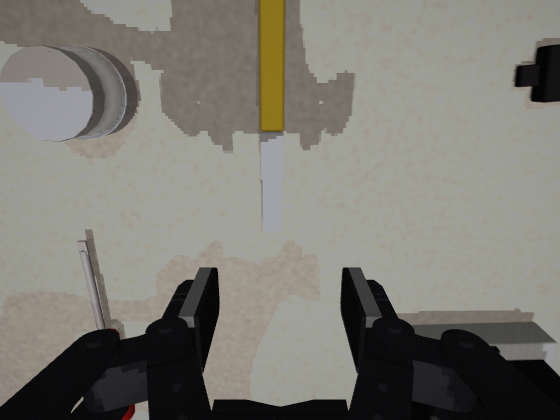

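View pics/t4.png

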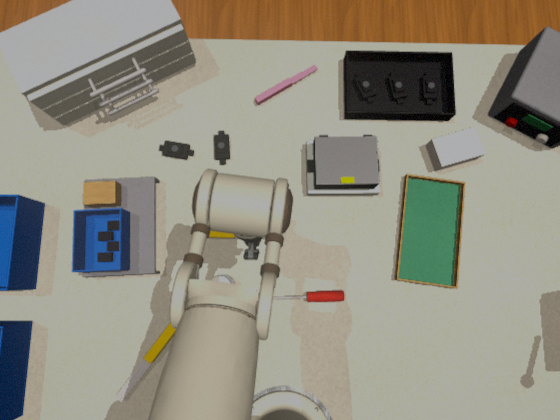

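Run:
```python
from h import *
d=load('w4')
for p,z in [((271.5,230),.012),((259,131),.022),((284,131),.022),((260,5),.022),((284,5),.022)]: print(p,onz(d,*p,z).round(4))
```

```text
(271.5, 230) [0.4498 0.0439 0.012 ]
(259, 131) [0.442  0.1186 0.022 ]
(284, 131) [0.4586 0.1186 0.022 ]
(260, 5) [0.4438 0.1935 0.022 ]
(284, 5) [0.4582 0.1935 0.022 ]
```

Emit:
jog_arm --motion "-0.041 0.02 -0.003 0;-0.041 0.03 0 0;0 0.03 0 0;0 0.03 0 0;0 0.014 0 0;0 0.005 0 0;0 0 0 0"

```text
time_s: 7.62
position: [0.4474, 0.1503, -0.0015]
tcp_rot: [0.5, -0.5, 0.5, -0.5]
ft_force: [0.7, 0.1, -0.2]
gripper_width: 0.0512
```

Run:
```python
from h import *
plan([.4505,.15,.003],0); d=snap('wrist','w5')
```

```text
t 7.62 tcp [ 0.4474  0.1503 -0.0015] q [ 0.07  0.23  2.03 -0.    0.87  0.07] F [ 0.69  0.1  -0.25] w 0.0512
x [-0. -1.  0.] y [ 0. -0. -1.] z [ 1. -0.  0.]
shift now-axes [ 0.0003 -0.0045  0.0031]
turn -0.0003
shift after turn [ 0.0003 -0.0045  0.0031] z2 [1. 0. 0.]
```

View pics/w5.png

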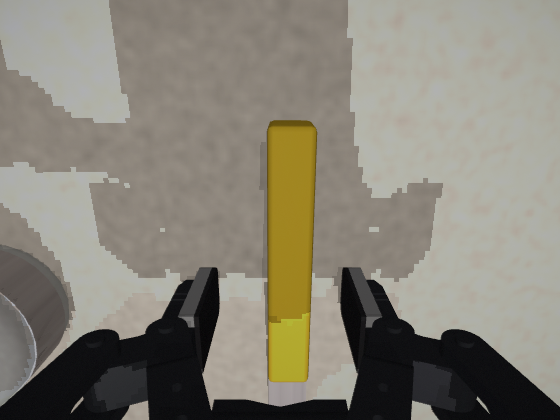

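Emit:
jog_arm --motion "0 -0.0045 0.003 0;0 0 0 0"

```text
time_s: 7.92
position: [0.4516, 0.1504, 0.0041]
tcp_rot: [-0.499, 0.499, -0.501, 0.501]
ft_force: [0.1, 0.5, -0.7]
gripper_width: 0.0509
```

Emit:
jog_arm --motion "0 0 0 0;0 0 0 0;0 0 0 0;0 0 0 0;0 0 0 0;0 0 0 0" --claw 1 --newtons 110

```text
time_s: 8.68
position: [0.4504, 0.1504, 0.0032]
tcp_rot: [-0.5, 0.5, -0.5, 0.5]
ft_force: [-1.5, -0.0, 5.6]
gripper_width: 0.0131
```

Run:
```python
from h import *
plan([.4505,.15,.15],np.pi/2)
```

```text
t 8.68 tcp [0.4504 0.1504 0.0032] q [ 0.07  0.23  2.03 -0.    0.89  0.07] F [-1.55 -0.04  5.59] w 0.0131
x [ 0. -1.  0.] y [ 0. -0. -1.] z [1. 0. 0.]
shift now-axes [ 4.000e-04 -1.468e-01  1.000e-04]
turn -1.5707
shift after turn [ 1.000e-04 -1.468e-01 -4.000e-04] z2 [ 0.  1. -0.]
```

Emit:
jog_arm --motion "0 -0.03 0 0;0 -0.05 0 0;0 -0.05 0 0;0 -0.017 0 -0.1;0 0 0 -0.17;0 0 0 -0.17;0 0 0 -0.17;0 0 0 -0.17;0 0 0 -0.17;0 0 0 -0.17"

```text
time_s: 9.93
position: [0.4497, 0.1503, 0.1492]
tcp_rot: [0.69, -0.156, 0.156, -0.69]
ft_force: [0.6, 0.4, -1.2]
gripper_width: 0.0135
```

Emit:
jog_arm --motion "0 0 0 -0.17;0 0 0 -0.17;0 0 0 -0.111;0 0 0 0"

```text
time_s: 10.42
position: [0.4497, 0.1503, 0.1493]
tcp_rot: [0.707, -0.001, 0.0, -0.707]
ft_force: [0.2, -0.6, 0.0]
gripper_width: 0.0136
```

Run:
```python
from h import *
plan([.420,-.1345,.12],np.pi/2+.02); snap('wrist','w6'); d=snap('side','s6')
im=cv2.imread('pics/s6.png'); cv2.imwrite('pics/s6c.png',cv2.resize(im[60:300,130:430],None,fx=2.5,fy=2.5))
```

```text
t 10.43 tcp [0.4497 0.1503 0.1493] q [ 0.07 -0.02  1.96 -0.    1.21 -1.5 ] F [ 0.23 -0.6   0.02] w 0.0136
x [ 1.    -0.001 -0.001] y [-0.001 -0.    -1.   ] z [ 0.001  1.    -0.   ]
shift now-axes [-0.0294  0.0293 -0.2849]
turn -0.021
shift after turn [-0.0354  0.0293 -0.2842] z2 [-0.02  1.   -0.  ]
```

View pics/w6.png

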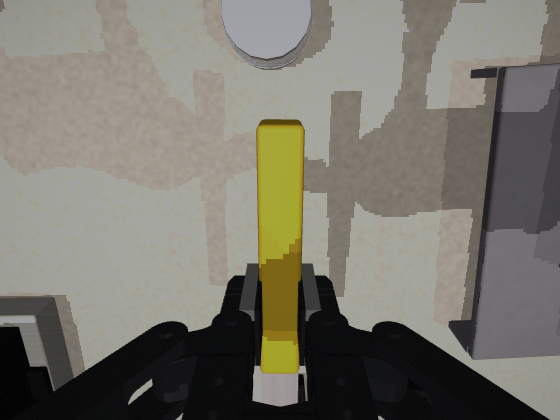

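View pics/s6c.png

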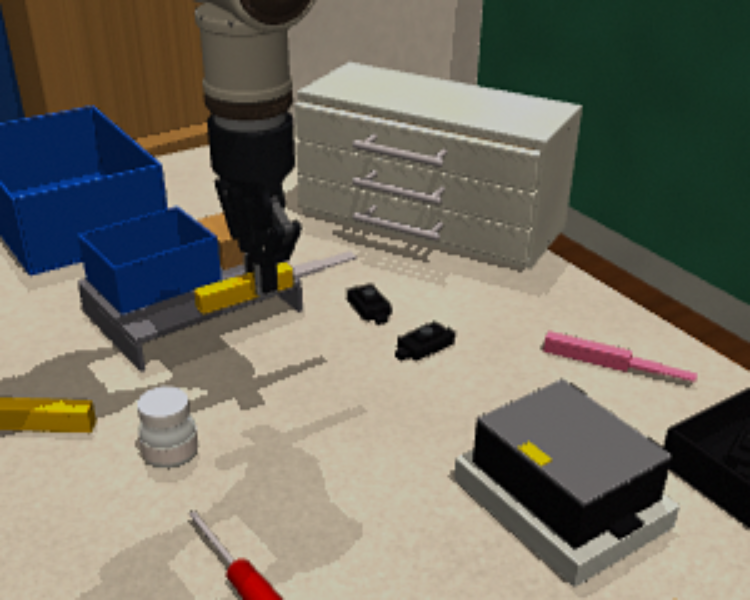

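Emit:
jog_arm --motion "-0.006 0 -0.047 -0.02;-0.006 0.004 -0.047 0;-0.006 0.005 -0.047 0;-0.006 0.005 -0.047 0;-0.006 0.005 -0.047 0;-0.006 0.005 -0.047 0;0 0 0 0;0 0 0 0"

```text
time_s: 11.52
position: [0.4188, -0.1317, 0.1256]
tcp_rot: [-0.707, -0.007, 0.007, 0.707]
ft_force: [-0.6, -0.3, 0.4]
gripper_width: 0.0132
```

Run:
```python
from h import *
plan([.428,-.1345,.068],np.pi/2+.02); snap('wrist','w7'); d=snap('side','s7'); d=snap('top','t7')
im=cv2.imread('pics/s7.png'); cv2.imwrite('pics/s7c.png',cv2.resize(im[130:330,230:430],None,fx=3,fy=3,interpolation=cv2.INTER_CUBIC))
im=cv2.imread('pics/t7.png'); cv2.imwrite('pics/t7c.png',cv2.resize(im[120:270,280:430],None,fx=4,fy=4,interpolation=cv2.INTER_CUBIC))
```

```text
t 11.53 tcp [ 0.4188 -0.1317  0.1256] q [-0.58 -0.09  2.07  0.    1.16 -2.17] F [-0.58 -0.34  0.42] w 0.0132
x [ 1.     0.019 -0.   ] y [-0.     0.001 -1.   ] z [-0.019  1.     0.001]
shift now-axes [ 0.0092  0.0576 -0.003 ]
turn -0.0011
shift after turn [ 0.0092  0.0576 -0.003 ] z2 [-0.02   1.     0.001]
```

View pics/s7c.png

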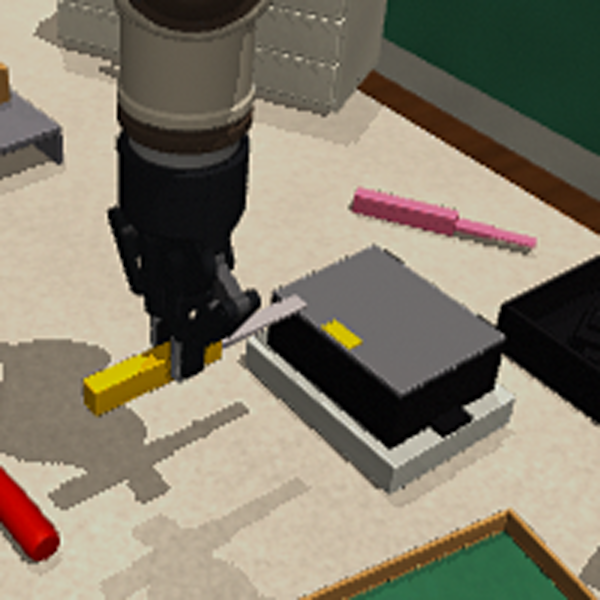

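View pics/t7c.png

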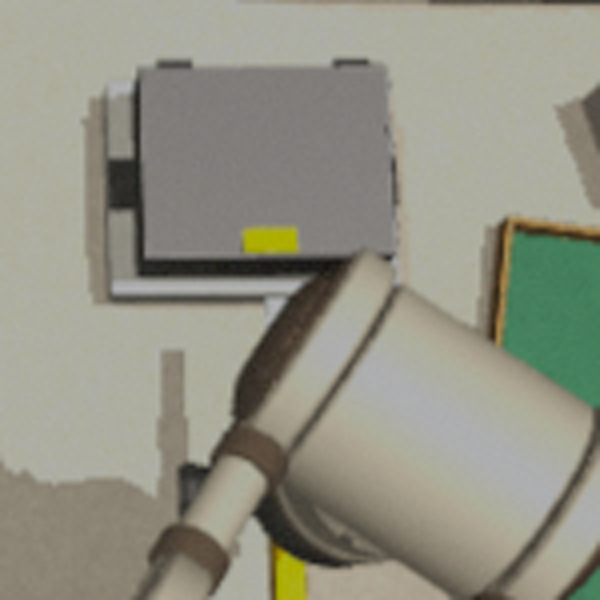

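Run:
```python
from h import *
tip=np.array([.525,-.1297,.1334])
for n in 's7','t7':
    d=load(n); print(n,proj(d,tip),proj(d,tip+[0,.007,0]),proj(d,tip-[0,.007,0]))
```

```text
s7 (np.float64(329.5466578857743), np.float64(229.78397865966642)) (np.float64(327.42964974376804), np.float64(228.02838622357285)) (np.float64(331.68837495867746), np.float64(231.56006171708816))
t7 (np.float64(349.4755147928239), np.float64(194.15707591536346)) (np.float64(346.1246687672303), np.float64(194.10837194042156)) (np.float64(352.825696192295), np.float64(194.2057702300782))
```

Emit:
jog_arm --motion "0 0.02 -0.003 0;0 0.02 0 0;0 0.012 0 0;0 0.0045 0 0;0 0 0 0"

```text
time_s: 12.3
position: [0.4192, -0.135, 0.0695]
tcp_rot: [0.707, 0.007, -0.007, -0.707]
ft_force: [0.4, -0.6, 0.5]
gripper_width: 0.0134
```

Run:
```python
from h import *
plan([.428,-.1345,.068],np.pi/2+.02); d=snap('side','s8')
im=cv2.imread('pics/s8.png'); cv2.imwrite('pics/s8c.png',cv2.resize(im[190:300,280:410],None,fx=5,fy=5,interpolation=cv2.INTER_CUBIC))
s,R=st(); tip=s['position']+.106*R[:,0]+[0,0,.0078]
print(tip,proj(d,tip+[0,.007,0]),proj(d,tip-[0,.007,0]))
for p in [(.5568,-.1325,.0765),(.5568,-.1325+.018,.080),(.5568,-.1325-.018,.080),(.5568,-.1325-.018,.073)]: print(proj(d,p))
```

```text
t 12.3 tcp [ 0.4192 -0.135   0.0695] q [-0.59  0.01  2.1  -0.    1.03 -2.18] F [ 0.39 -0.59  0.48] w 0.0134
x [1.    0.021 0.   ] y [ 0. -0. -1.] z [-0.021  1.    -0.   ]
shift now-axes [0.0089 0.0015 0.0004]
turn 0.0006
shift after turn [0.0089 0.0015 0.0004] z2 [-0.02  1.   -0.  ]
[ 0.52535783 -0.13309545  0.07766355] (np.float64(326.39918967169467), np.float64(248.65079217969821)) (np.float64(330.48542190903356), np.float64(252.28062176225566))
(np.float64(339.20251813632854), np.float64(245.5057306741948))
(np.float64(334.11449728185073), np.float64(239.87186803412197))
(np.float64(344.76533710680155), np.float64(248.88498155827602))
(np.float64(344.4102171140888), np.float64(251.27211048093812))
```

View pics/s8c.png

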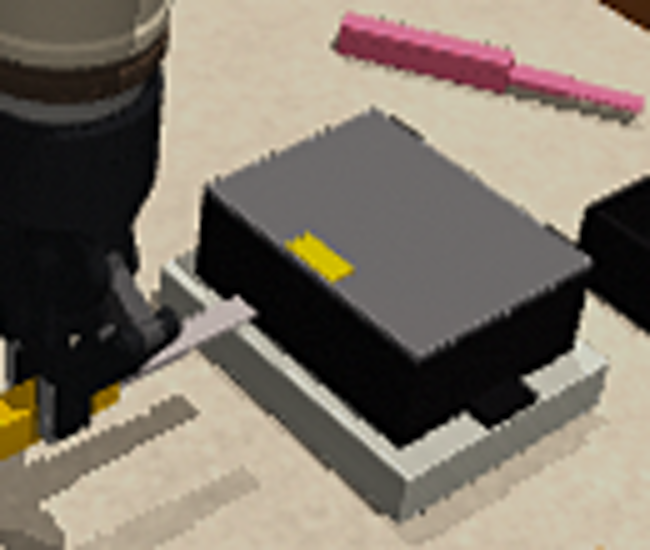

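Run:
```python
from h import *
d=load('s8')
print(proj(d,(.5589,-.2031,.085)),'obs 363,261.6'); print(proj(d,(.5547,-.0618,.085)),'obs left',280+208/5,190+186/5)
print(proj(d,(.566,-.133,.085)),'mark obs',280+320/5,190+257/5)
print(onz(d,363,261.6,.085),onz(d,280+208/5,190+186/5,.085))
```

```text
(np.float64(362.5434470238892), np.float64(260.8997801227045)) obs 363,261.6
(np.float64(318.9959409209682), np.float64(226.17418269901674)) obs left 321.6 227.2
(np.float64(342.9090108706159), np.float64(241.24622959290517)) mark obs 344.0 241.4
[ 0.55823603 -0.20516855  0.085     ] [ 0.55741321 -0.06810063  0.085     ]
```

Emit:
jog_arm --motion "0.01 0.001 0 0;0.01 0 0 0;0.01 0 0 0;0.006 0 0 0;0.006 0 0 0;0 0 0 0"

```text
time_s: 13.1
position: [0.4613, -0.1343, 0.0683]
tcp_rot: [0.707, 0.007, -0.007, -0.707]
ft_force: [0.5, -0.1, -0.4]
gripper_width: 0.0135
```

Run:
```python
from h import *
plan([.481,-.1335,.0687],np.pi/2+.02); d=snap('side','s9')
im=cv2.imread('pics/s9.png'); cv2.imwrite('pics/s9c.png',cv2.resize(im[190:300,280:410],None,fx=5,fy=5,interpolation=cv2.INTER_CUBIC))
```

```text
t 13.1 tcp [ 0.4613 -0.1343  0.0683] q [-0.54  0.12  1.99 -0.    1.03 -2.13] F [ 0.46 -0.12 -0.35] w 0.0135
x [ 1.    0.02 -0.  ] y [-0. -0. -1.] z [-0.02  1.   -0.  ]
shift now-axes [ 0.0198 -0.0004  0.0004]
turn 0.0005
shift after turn [ 0.0198 -0.0004  0.0004] z2 [-0.02  1.   -0.  ]
```

View pics/s9c.png

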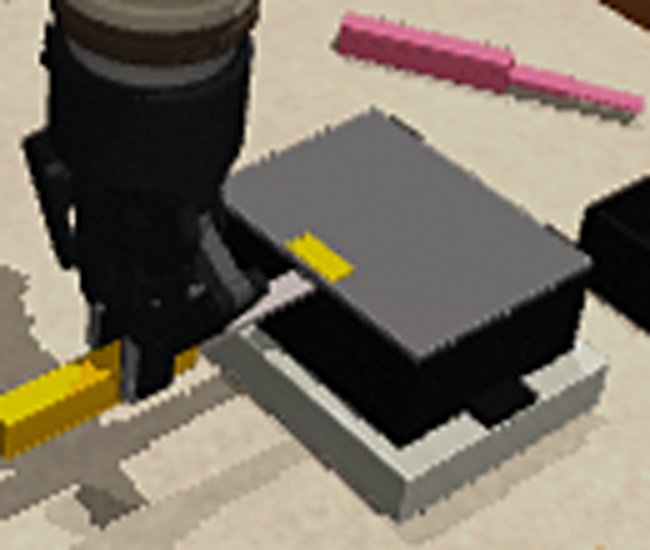

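Emit:
jog_arm --motion "0.008 0 0 0;0.006 0 0 0;0.006 0 0 0;0 0 0 0"

```text
time_s: 13.65
position: [0.4814, -0.134, 0.0684]
tcp_rot: [0.707, 0.007, -0.007, -0.707]
ft_force: [-0.3, 0.7, -0.1]
gripper_width: 0.0132
```

Emit:
jog_arm --motion "0 -0.003 0 0;0 -0.003 0 0;0 -0.003 0 0;0 -0.003 0 0;0 -0.004 0 0;0 -0.004 0 0;0 0 0 0"

```text
time_s: 14.52
position: [0.481, -0.134, 0.0887]
tcp_rot: [0.707, 0.007, -0.007, -0.707]
ft_force: [0.2, 0.8, -2.2]
gripper_width: 0.0136
```

Run:
```python
from h import *
plan([.481,-.1335,.0687],np.pi/2+.02); d=snap('side','s10')
im=cv2.imread('pics/s10.png'); cv2.imwrite('pics/s10c.png',cv2.resize(im[170:290,270:410],None,fx=5,fy=5,interpolation=cv2.INTER_CUBIC))
```

```text
t 14.53 tcp [ 0.481  -0.134   0.0887] q [-0.51  0.13  1.93 -0.    1.08 -2.11] F [ 0.24  0.79 -2.24] w 0.0136
x [1.   0.02 0.  ] y [ 0. -0. -1.] z [-0.02  1.   -0.  ]
shift now-axes [0.     0.02   0.0005]
turn 0.0003
shift after turn [0.     0.02   0.0005] z2 [-0.02  1.   -0.  ]
```

View pics/s10c.png

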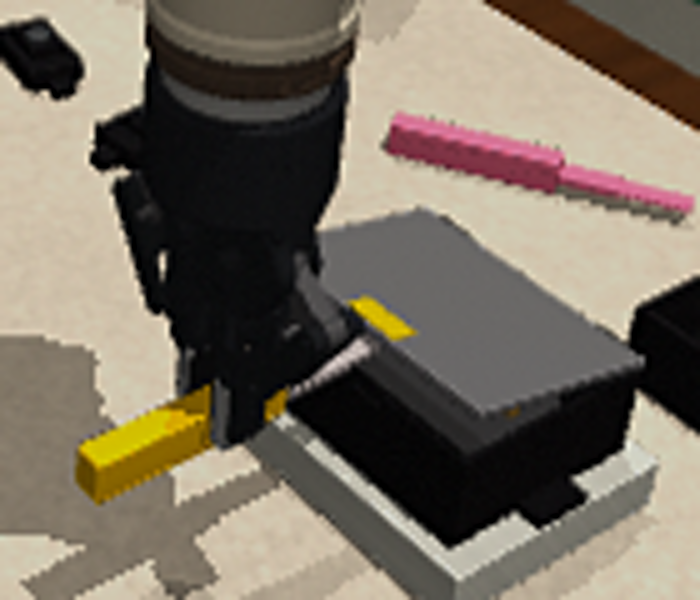

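Emit:
jog_arm --motion "0.002 -0.008 0 0;0.003 -0.0075 0 0;0.0035 -0.007 0 0;0.0045 -0.0065 0 0;0.005 -0.0065 0 0;0.0055 -0.006 0 0;0 0 0 0"

```text
time_s: 15.45
position: [0.5057, -0.1338, 0.1307]
tcp_rot: [0.707, 0.008, -0.006, -0.707]
ft_force: [0.7, -0.4, -0.7]
gripper_width: 0.0133
```

Run:
```python
from h import *
plan([.481,-.1335,.0687],np.pi/2+.02); d=snap('side','s11')
im=cv2.imread('pics/s11.png'); cv2.imwrite('pics/s11c.png',cv2.resize(im[150:290,260:410],None,fx=4,fy=4,interpolation=cv2.INTER_CUBIC))
```

```text
t 15.45 tcp [ 0.5057 -0.1338  0.1307] q [-0.49  0.12  1.84  0.    1.17 -2.08] F [ 0.67 -0.41 -0.75] w 0.0133
x [1.    0.02  0.003] y [ 0.003 -0.001 -1.   ] z [-0.02   1.    -0.001]
shift now-axes [-0.0249  0.0619  0.0008]
turn 0.0004
shift after turn [-0.0249  0.0619  0.0008] z2 [-0.02   1.    -0.001]
```

View pics/s11c.png

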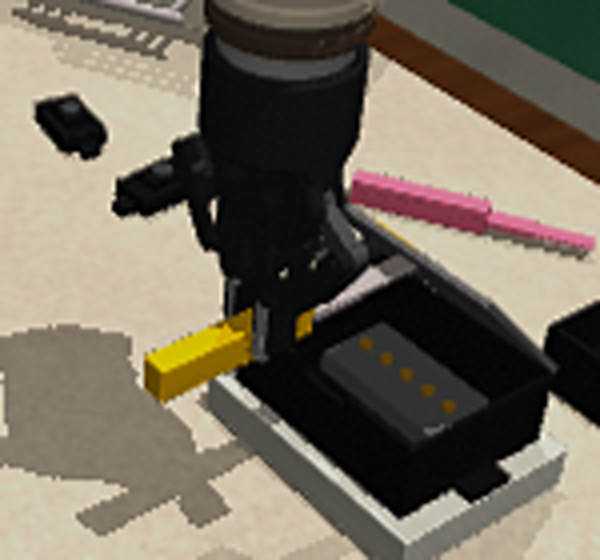

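Emit:
jog_arm --motion "0.006 -0.005 0 0;0.0065 -0.0045 0 0;0.007 -0.004 0 0;0.0075 -0.003 0 0;0.0075 -0.0025 0 0;0.008 -0.0015 0 0;0.008 -0.001 0 0;0.008 0 0 0;0 0 0 0"

```text
time_s: 16.62
position: [0.5638, -0.1323, 0.1514]
tcp_rot: [0.707, 0.008, -0.007, -0.707]
ft_force: [-0.7, 0.0, -0.4]
gripper_width: 0.0138
```

Run:
```python
from h import *
plan([.481,-.1335,.0687],np.pi/2+.02); d=snap('side','s12')
im=cv2.imread('pics/s12.png'); cv2.imwrite('pics/s12c.png',cv2.resize(im[130:290,260:420],None,fx=3.7,fy=3.7,interpolation=cv2.INTER_CUBIC))
```

```text
t 16.62 tcp [ 0.5638 -0.1323  0.1514] q [-0.44  0.24  1.67  0.    1.23 -2.03] F [-0.73  0.01 -0.36] w 0.0138
x [1.    0.02  0.001] y [ 0.001 -0.    -1.   ] z [-0.02  1.   -0.  ]
shift now-axes [-0.083   0.0826  0.0006]
turn 0.0004
shift after turn [-0.083   0.0826  0.0005] z2 [-0.02  1.   -0.  ]
```

View pics/s12c.png

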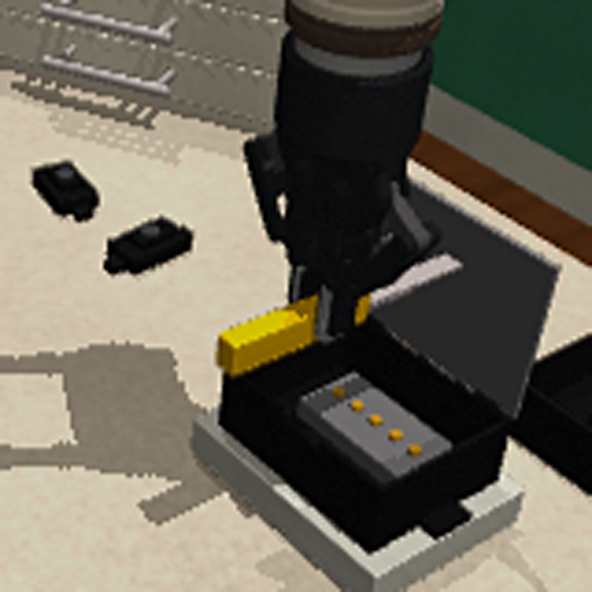

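Emit:
jog_arm --motion "0.008 0 0 0;0.008 0.001 0 0;0 0 0 0;-0.02 0 0 0;-0.04 0 0 0;-0.04 0 0 0;-0.03 0 0 0;0 0 0 0.08;0 0 0 0.08;0 0 0 0"

```text
time_s: 17.92
position: [0.4494, -0.1348, 0.1507]
tcp_rot: [0.706, -0.049, 0.05, -0.705]
ft_force: [-0.2, 0.3, -0.6]
gripper_width: 0.0136
```

Run:
```python
from h import *
plan([.446,-.337,.10],np.pi/2-.14); d=snap('side','s13')
im=cv2.imread('pics/s13.png'); cv2.imwrite('pics/s13c.png',cv2.resize(im[130:290,220:420],None,fx=3.7,fy=3.7,interpolation=cv2.INTER_CUBIC))
```

```text
t 17.93 tcp [ 0.4494 -0.1348  0.1507] q [-0.55 -0.04  1.97  0.    1.21 -1.98] F [-0.2   0.32 -0.57] w 0.0136
x [ 0.99  -0.139  0.001] y [ 0.001 -0.001 -1.   ] z [ 0.139  0.99  -0.   ]
shift now-axes [ 0.0246  0.0509 -0.2007]
turn 0.0009
shift after turn [ 0.0248  0.0509 -0.2007] z2 [ 0.14  0.99 -0.  ]
```

View pics/s13c.png

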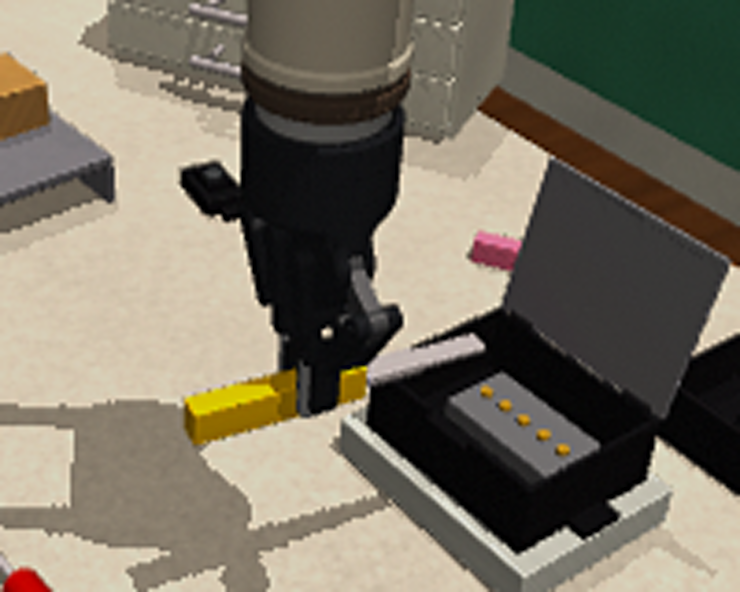

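Emit:
jog_arm --motion "0.005 0 -0.04 0;0.005 0 -0.04 0;0.005 0 -0.04 0;0.005 0 -0.04 0;0.005 0.02 -0.04 0;0 0.03 0 0;0 0 0 0;0 0 0 0"

```text
time_s: 18.98
position: [0.4464, -0.3362, 0.1012]
tcp_rot: [0.706, -0.049, 0.049, -0.705]
ft_force: [0.3, -0.2, 0.4]
gripper_width: 0.0132
```

Run:
```python
from h import *
plan([.446,-.337,.0072],np.pi/2-.14); snap('side','s14'); snap('wrist','w14')
```

```text
t 18.98 tcp [ 0.4464 -0.3362  0.1012] q [-0.86  0.25  1.76  0.    1.13 -2.29] F [ 0.3  -0.18  0.41] w 0.0132
x [ 0.99  -0.138  0.001] y [ 0.001 -0.001 -1.   ] z [ 0.138  0.99  -0.001]
shift now-axes [-0.0004  0.094  -0.0008]
turn 0.0013
shift after turn [-0.0004  0.094  -0.0008] z2 [ 0.14   0.99  -0.001]
```

View pics/s14.png

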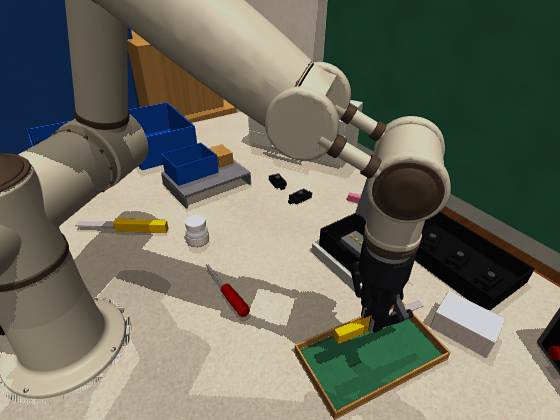

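View pics/w14.png

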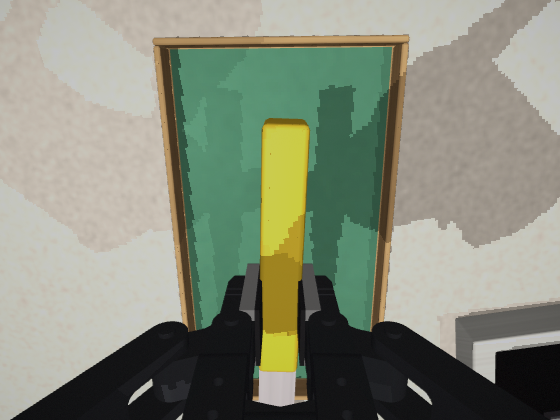

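Run:
```python
from h import *
d=load('w14'); p=onz(d,282,48,.004); a=np.array([np.cos(.14),-np.sin(.14),0]); print(p, p+a*.121)
```

```text
[ 0.34719499 -0.32146674  0.004     ] [ 0.46701113 -0.33835145  0.004     ]
```

Emit:
jog_arm --motion "0 0.03 0 0;0 0.03 0 0;0 0.018 0 0;0 0.008 0 0;0 0.004 0 0;0 0 0 0;0 0 0 0"

```text
time_s: 19.95
position: [0.4463, -0.3367, 0.0111]
tcp_rot: [0.706, -0.049, 0.05, -0.705]
ft_force: [1.0, 0.1, -1.0]
gripper_width: 0.0131
```

Run:
```python
from h import *
plan([.446,-.337,.0072],np.pi/2-.14); snap('wrist','w15'); d=snap('side','s15')
im=cv2.imread('pics/s15.png'); cv2.imwrite('pics/s15c.png',cv2.resize(im[270:420,280:460],None,fx=4,fy=4,interpolation=cv2.INTER_CUBIC))
```

```text
t 19.95 tcp [ 0.4463 -0.3367  0.0111] q [-0.86  0.39  1.79 -0.    0.96 -2.29] F [ 1.04  0.13 -0.96] w 0.0131
x [ 0.99  -0.139  0.001] y [ 0.001 -0.001 -1.   ] z [ 0.139  0.99  -0.001]
shift now-axes [-0.0003  0.0039 -0.0004]
turn 0.0002
shift after turn [-0.0003  0.0039 -0.0004] z2 [ 0.14   0.99  -0.001]
```

View pics/s15c.png

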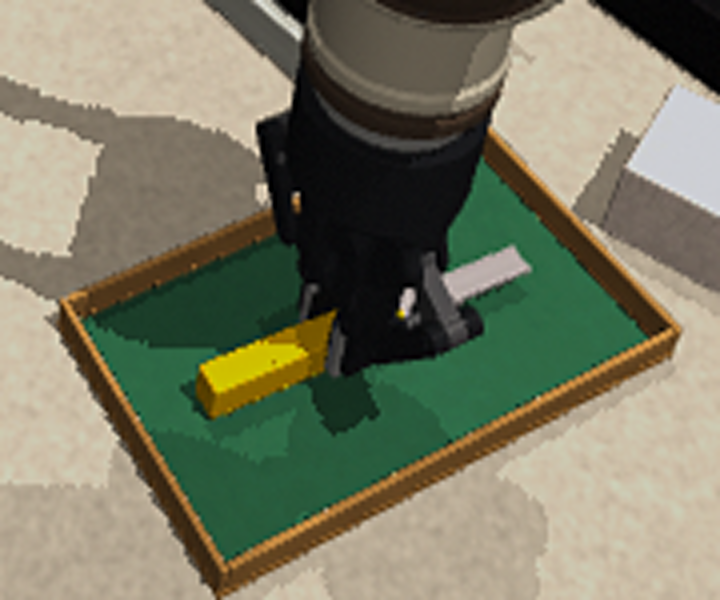

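Well centred; lower the last few mm until it bears, then open gently.

Emit:
jog_arm --motion "0 0.002 0 0;0 0.002 0 0;0 0 0 0;0 0 0 0"

```text
time_s: 20.55
position: [0.446, -0.3364, 0.0077]
tcp_rot: [0.705, -0.049, 0.049, -0.705]
ft_force: [-4.8, 3.4, 11.0]
gripper_width: 0.0132
```

Emit:
jog_arm --motion "0 0 0 0;0 0 0 0;0 0 0 0;0 0 0 0" --claw 0.3

```text
time_s: 21.05
position: [0.4458, -0.336, 0.0061]
tcp_rot: [-0.705, 0.049, -0.049, 0.705]
ft_force: [0.7, 0.5, -0.3]
gripper_width: 0.0301
```

Emit:
jog_arm --motion "0 -0.02 0 0;0 -0.03 0 0;0 -0.04 0 0;0 -0.04 0 0;-0.06 0 0 0;-0.06 0 0 0;-0.04 0 0 0;0 0 0 0;0 0 0 0"

```text
time_s: 22.18
position: [0.288, -0.3146, 0.1375]
tcp_rot: [0.706, -0.049, 0.05, -0.705]
ft_force: [-0.0, -0.6, 0.9]
gripper_width: 0.0303
```

Run:
```python
from h import *
plan([.446,-.337,.0072],np.pi/2-.14); snap('wrist','w16'); snap('side','s16'); snap('top','t16')
```

```text
t 22.18 tcp [ 0.288  -0.3146  0.1375] q [-1.11 -0.15  2.1   0.    1.19 -2.55] F [-0.03 -0.64  0.85] w 0.0303
x [ 0.99  -0.14   0.002] y [ 0.001 -0.002 -1.   ] z [ 0.14   0.99  -0.002]
shift now-axes [1.593e-01 1.306e-01 1.000e-04]
turn -0.0001
shift after turn [1.593e-01 1.306e-01 1.000e-04] z2 [ 0.14   0.99  -0.002]
```

View pics/s16.png

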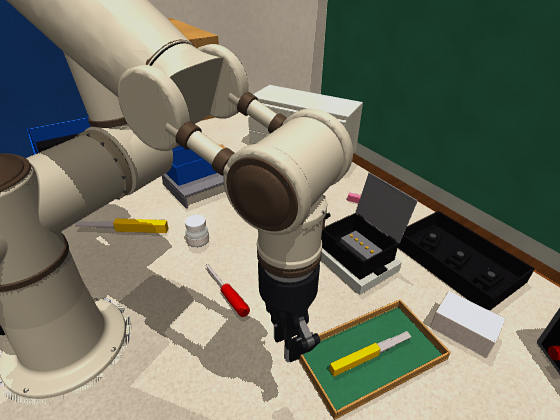

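View pics/t16.png

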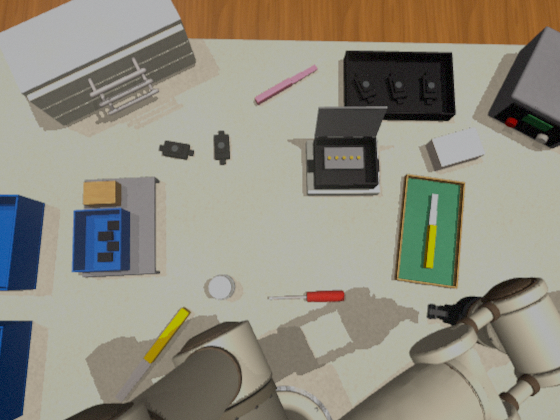

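Run:
```python
from h import *
d=load('t16'); tip=onz(d,433.5,195,.016); back=onz(d,430,267,.025)
print(tip,back,np.linalg.norm(tip-back))
c=np.array([.465,-.340,0]);a=np.array([np.cos(.14),-np.sin(.14),0]);b=np.array([np.sin(.14),np.cos(.14),0])
for p in (tip,back): print((p-c)@a,(p-c)@b)
for p in [(434,200),(433,215),(432,235),(430,260),(410,240)]: print('z',dep(d,*p).round(4))
for v in (110,120,130): print(dep(d,350,v).round(3))
```

```text
[ 0.54843448 -0.34810675  0.016     ] [ 0.379776  -0.3290766  0.025    ] 0.1699671454080687
0.0837494015219113 0.0036152760518919015
-0.08591445278944665 -0.0010758920736256626
z [ 0.5367 -0.3492  0.0148]
z [ 0.5    -0.3429  0.0211]
z [ 0.4526 -0.3363  0.0269]
z [ 0.3956 -0.3302  0.0238]
z [ 0.4427 -0.2927  0.0018]
[ 0.693 -0.126  0.176]
[ 0.684 -0.132  0.142]
[ 0.674 -0.137  0.107]
```

```bash
python3 -c "
from rig import bot
print(bot.sign_off()); print(bot.get_state()['time_s'])"
```

```text
the job is handed in; nothing more can be done
None
the job is handed in; nothing more can be done
```

The job is done and handed in at about 22 s of the 54 s allowed; sign-off reports no verdict. I drew the small yellow tool out by its blade and let go with its handle centre about 125 mm in front of the shelf's edge. I then took it again by the handle and put the blade about 30 mm into the notch. Finally I lifted the cover, swung it back past upright, and laid the tool down in the tray.

**Last checks**
- **Cover:** it stands at about 1.84 rad, measured from the top camera's depth.
- **Tool:** it lies flat in the middle of the tray. Its ends are at about ±85 mm along the tray and within 4 mm of the tray's centre line.
- **Robot:** the gripper is open and well away from everything. The forces I read between moves stayed low, at most about 11 N as the tool came down on the tray floor.
- **Sockets:** in the pictures both loose sockets look to be where they were; I did not measure their positions.

**Disagreements**
- **Gripper width:** it read about 3 mm less than the known sizes, 11 mm on the blade and 13 mm on the 16 mm handle.
- **Tool length:** it measured 170 mm in the final top view, against 175 mm given.
- **Between cameras:** most positions agreed within 2–3 mm, but one cover corner was about 6 mm off. The notch was wide enough for that.

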